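# Hang the blue sander on the spring balancer

## Task

Take the orange grip of the spring balancer, pull its double hook down, hook it under the wire bail of the blue sander where that stands, and let it up so that the balancer carries the blue sander clear of the bench, hanging upright and still, with the grip let go. Leave the red sander standing where it is.

Things in the scene. Friction and masses are not known exactly. Their poses are not given: they have to be found in the camera images.
- hook_grip (a point): Centre of the orange grip: upright cylinder 28 mm wide, 50 tall, on a 48 mm black disc (top 25 mm below). z up, x toward the stand. It moves only up/down (sprung) and along its y (trolley, 0.6 N friction, +-140 mm from mid-beam); never turns. A 16 mm wide arm runs from it in +x, 31-45 mm below; the stand's guide and drum, 0.38 m tall, are 115 mm behind. Fully up it is 298 mm over the bench.
- hook (a point): Foot of the steel double hook, fixed straight below the grip (113 mm below hook_grip), same axes. From a 10 mm shank an upturned prong of 8 mm rod goes to each side (+y and -y). The troughs, where a bail rests, lie 20 mm to the side with rod centre at this height; prong tips 38 mm to the side, tops 24 mm above this point. The hook's lowest point is 4 mm below it.
- hook_arm (a joint): How far the hook is pulled down, m: 0 fully up, 0.105 lower stop (there it just clears the sanders' bodies). The spring pulls up with 2.6 N at 0, plus 0.6 N per 10 mm (9 N at the stop), brake damping 20 N s/m. Unhooked and let go it returns to 0; carrying the sander it settles at 0.01 to 0.04.
- blue_sander: Blue round palm sander to hang, standing on its 84 mm black pad, 85-115 mm to either side of mid-beam, within 12 mm of the hook's line of travel. Origin: centre of pad underside, z up. Body top at 71 mm. Bail of 6 mm wire in its own x-z plane (yaw within 0.2 rad of the hook's): wire centre at x +-38 mm up to height 108, x +-26 at 125, peak 136 mm above the origin at x 0. 0.36-0.48 kg.
- red_sander: Bystander: the same sander with a red body, standing on the other side of the hook; same origin and sizes. It stays where it is.

How it is judged:
By the outcome, as a careful person would: the job done as asked, in the order asked, and still so for the second after the job is handed in, with the robot touching nothing.
It also fails if it takes over 40 s, if anything falls off the work surface, if the arm or the gripper's body presses on something with over 40 N, if the wrist force passes 120 N, or if a joint passes its speed limit or range.

## Robot

A 6-joint arm with a two-finger parallel gripper is mounted at the origin on a cart in front of the work surface, level with it; the furniture and walls round the work are solid. World frame = base frame: x ahead of the robot, y to its left, z up, the work surface at z = 0. Lengths are in m, angles in rad, forces in N, time in s.
With the tool pointing down it reaches from about 0.325 to 0.9 m from the base axis. Payload 6.1 kg.
Tool frame: the origin (TCP) lies midway between the tips of the shut fingers; the grasp point (between the pads) lies 19 mm behind it (grip_point_offset is the distance from the TCP to the grasp point, in m); z points along the fingers, x is the direction in which the jaws open and shut, and the axes are right-handed (so a half turn about z gives the same grasp; the last joint's range is limited). The gripper opens to 87 mm and grips with 3 to 60 N. Pads are 19 mm wide; open, the fingers measure 117 mm over their backs; the gripper's body (75 mm by 190 mm) begins 51 mm behind the grasp point.
Start: joints at [-1.461, 0.22, 1.526, -0, 1.395, -0.126], TCP at [0.146, -0.608, 0.223] pointing down, gripper open.
Joint ranges: [-2.98, 2.98], [-0.91, 2.08], [0.09, 2.57], [-1.24, 4.39], [0.2, 2.65], [-2.68, 2.68]. Speed limits (rad/s): [2.57, 2.57, 3.01, 3.14, 3.14, 3.14].

## Interface

Orientations are given as a unit quaternion [x, y, z, w].
In Python, from station import * gives the robot as it stands.
- The arm moves only by the shell command python3 -m pendant 'ROWS'. ROWS is JSON, a list of rows, each a list of 3 entries, a list of its own where there are three numbers: the shift along the tool's x, y, z in mm, then the turn about the tool's z in rad, then the opening, from 0 (shut) to 1 (fully open). In form: [[[tx, ty, tz], yaw, hand], ...]. A call has exactly 5 rows; each row shifts and turns the commanded pose from where the row before left it, along the tool's axes as they then stand; what a row does not reach is not made up. A row lasts 1/10 s, in which the tool goes at most 50 mm and 8.59 degrees, less where a joint would pass 70% of its speed; a pose out of reach is approached as far as the arm can. A call is refused whole if a number of a shift passes 50 or a number of a turn 0.15, either way. A call with a gripper value outside its range is refused whole. The fingers move at their own pace and stop on an object; the grip force is fixed at half the most. Time passes only in rows, so rows that do not move let the fingers close, or fill a call up. It gives the time, the measured TCP pose, the force and the opening at its end, in the units of the state.
- get_state(): the state, without advancing time (a new reading comes with each control period).
- capture(name): name is "scene" or "top" or "wrist"; returns (picture, depth): 480x640x3 uint8, red, green, blue; 480x640 float32, m along the optical axis (not along the pixel's ray), 0 where there is no reading.
- calibration(name): a dict with "camera_matrix" (3x3 intrinsics, pixels), "R" (3x3) and "t" (3): a world point X has camera coordinates R X + t; the wrist camera has in their place "tool_from_camera" (4x4, takes a point from camera to tool coordinates, whose origin is the TCP and whose axes are the tool frame's). Camera axes: x right, y down, z forward; pixel columns grow to the right and rows downward; lengths in m; the calibration is good to about 2 mm. A picture is of the moment at which its call begins: read the wrist's pose just before it. calibration takes no time and is no camera call.
- finish_job(): hands the job in, once; it reports no verdict.
The state is a dict: "time": time; "joint_positions": joint angles; "joint_velocities": joint speeds; "joint_efforts": joint torques, N m; "eef_pos": TCP position; "eef_rot": TCP orientation; "ft_force": force on the tool from outside, world axes, zero at the start; "ft_torque": the same for the moment, N m; "finger_gap": opening from 0.0 (shut) to 1.0 (fully open).
Only numpy, scipy, OpenCV 4.12 (cv2) and the standard library are available. Lean on these libraries where they do the work, as an engineer would, in place of code of your own. Each camera call takes 0.05 s, during which the arm holds its last target.

## Working session

There is one attempt and no reset: what is moved stays moved. The work goes in short steps, Python scripts to look and compute and a shell command to move; the robot and the scene stay as the last step left them, time stands still between calls to the robot, and variables do not carry over. Pictures are saved under pics/ and viewed, and the job is handed in when it is done.

```bash
ls; mkdir -p pics; python3 - <<'E'
from station import *
import cv2,numpy as np
s=get_state(); print({k:np.round(v,3).tolist() for k,v in s.items()})
for n in ("scene","top"):
    p,d=capture(n); cv2.imwrite(f"pics/{n}0.png",p[:,:,::-1]); np.save(f"{n}0.npy",d); np.save(f"{n}0p.npy",p)
    c=calibration(n); print(n,{k:np.round(v,3).tolist() for k,v in c.items()})
E
```

```text
pics
{'time': 0.0, 'joint_positions': [-1.461, 0.221, 1.528, -0.0, 1.395, -0.126], 'joint_velocities': [-0.002, 0.002, -0.001, -0.001, 0.001, 0.001], 'joint_efforts': [0.003, -49.461, -38.737, 0.07, 0.057, -0.0], 'eef_pos': [0.146, -0.607, 0.221], 'eef_rot': [0.785, -0.619, -0.001, -0.001], 'ft_force': [1.186, 0.137, 0.458], 'ft_torque': [-0.082, 0.068, -0.011], 'finger_gap': 1.001}
scene {'camera_matrix': [[586.951, 0.0, 313.876], [0.0, 586.951, 235.532], [0.0, 0.0, 1.0]], 'R': [[-0.871, -0.492, 0.013], [-0.239, 0.4, -0.885], [0.43, -0.774, -0.466]], 't': [0.446, 0.363, 0.77]}
top {'camera_matrix': [[586.436, 0.0, 312.317], [0.0, 586.436, 237.11], [0.0, 0.0, 1.0]], 'R': [[0.025, -0.999, 0.025], [-0.985, -0.029, -0.169], [0.17, -0.021, -0.985]], 't': [-0.2, 0.639, 0.933]}
```

View pics/scene0.png

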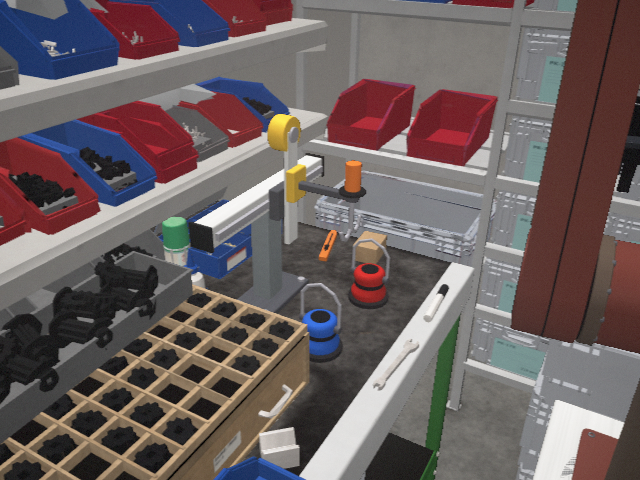

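View pics/top0.png

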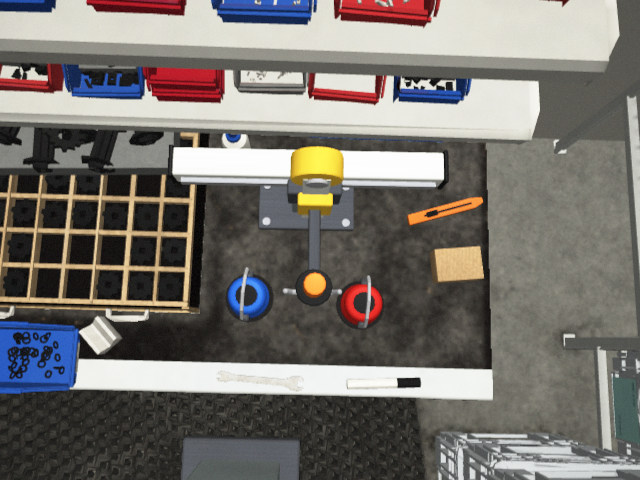

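```bash
cat > h.py <<'E'
import numpy as np,cv2
from station import *
from scipy.spatial.transform import Rotation as Rn
def cloud(n,d):
    c=calibration(n);K=np.array(c["camera_matrix"]);v,u=np.mgrid[:480,:640]
    P=np.stack([(u-K[0,2])/K[0,0]*d,(v-K[1,2])/K[1,1]*d,d],-1)
    return (P-np.array(c["t"]))@np.array(c["R"])   # R^T (P-t)
def hsv(p): return cv2.cvtColor(p,cv2.COLOR_RGB2HSV)
def masks(p):
    h=hsv(p);H,S,V=[h[...,i].astype(int) for i in range(3)]
    return dict(blue=(abs(H-109)<10)&(S>170)&(V>60),red=((H<4)|(H>174))&(S>170)&(V>60),orange=(abs(H-12)<6)&(S>180)&(V>90))
E
python3 - <<'E'
from h import *
print(Rn.from_quat(get_state()["eef_rot"]).as_matrix().round(3))
W={"top":dict(blue=(215,265,285,330),red=(330,265,395,335),orange=(295,268,335,302)),"scene":dict(blue=(295,300,350,360),red=(340,255,395,310),orange=(340,155,368,200))}
for n in W:
    p=np.load(n+"0p.npy");d=np.load(n+"0.npy");X=cloud(n,d);M=masks(p)
    for k,(a,b,c,e) in W[n].items():
        m=np.zeros_like(M[k]);m[b:e,a:c]=M[k][b:e,a:c];m&=d>0
        Q=X[m];print(n,k,len(Q),"min",np.percentile(Q,2,0).round(4),"max",np.percentile(Q,98,0).round(4),"med",np.median(Q,0).round(4))
    # bail points: z between .085 and .15
    for k,(a,b,c,e) in W[n].items():
        if k=="orange":continue
        m=np.zeros_like(M[k]);m[b-70:e,a:c]=1
        m&=(X[...,2]>.09)&(X[...,2]<.145)&(d>0)&(X[...,0]>.3)&(X[...,0]<1)
        Q=X[m];print("bail",n,k,len(Q),Q.min(0).round(3),Q.max(0).round(3),Q.mean(0).round(4))
        if len(Q)>5:
            A=Q[:,:2]-Q[:,:2].mean(0);w,v=np.linalg.eigh(A.T@A);print(v[:,1],"mid",((Q.min(0)+Q.max(0))/2).round(4), "top pts",Q[Q[:,2]>.125].mean(0).round(4))
E
```

```text
[[ 0.234 -0.972 -0.   ]
 [-0.972 -0.234  0.002]
 [-0.002 -0.    -1.   ]]
top blue 872 min [ 0.5124 -0.1089  0.0225] max [ 0.5727 -0.048   0.0717] med [ 0.5398 -0.0871  0.0666]
top red 895 min [ 0.5056 -0.2982  0.0116] max [ 0.565  -0.2369  0.0714] med [ 0.5327 -0.2581  0.0667]
top orange 157 min [ 0.5274 -0.1941  0.2732] max [ 0.5595 -0.1676  0.3247] med [ 0.5332 -0.179   0.3215]
bail top blue 211 [ 0.503 -0.082  0.09 ] [ 0.583 -0.072  0.141] [ 0.5406 -0.077   0.1277]
[-0.99820434  0.0599008 ] mid [ 0.5425 -0.0774  0.1156] top pts [ 0.5419 -0.077   0.1329]
bail top red 208 [ 0.495 -0.275  0.091] [ 0.575 -0.265  0.141] [ 0.5333 -0.269   0.1271]
[-0.99843385  0.05594499] mid [ 0.5353 -0.2696  0.1159] top pts [ 0.5342 -0.2691  0.1329]
scene blue 894 min [ 0.5109 -0.0945  0.0144] max [ 0.5668 -0.04    0.0695] med [ 0.5284 -0.0547  0.0566]
scene red 814 min [ 0.5045 -0.2864  0.0142] max [ 0.5622 -0.2323  0.0693] med [ 0.5275 -0.2439  0.0491]
scene orange 424 min [ 0.5292 -0.1852  0.2757] max [ 0.5508 -0.1635  0.323 ] med [ 0.5375 -0.1686  0.3029]
bail scene blue 570 [ 0.503 -0.19   0.09 ] [0.663 0.056 0.143] [ 0.531  -0.0154  0.1114]
[-0.24758119  0.96886715] mid [ 0.5828 -0.0666  0.1166] top pts [ 0.5457 -0.0761  0.1317]
bail scene red 196 [ 0.497 -0.272  0.09 ] [ 0.579 -0.069  0.138] [ 0.5339 -0.2596  0.1179]
[-0.45075087  0.89264979] mid [ 0.538  -0.1705  0.1141] top pts [ 0.5356 -0.2657  0.1314]
```

```bash
python3 - <<'E'
import cv2
a=cv2.imread("pics/top0.png")[240:340,200:400];cv2.imwrite("pics/topz.png",cv2.resize(a,None,fx=4,fy=4,interpolation=2))
E
```

```text
(no output)
```

View pics/topz.png

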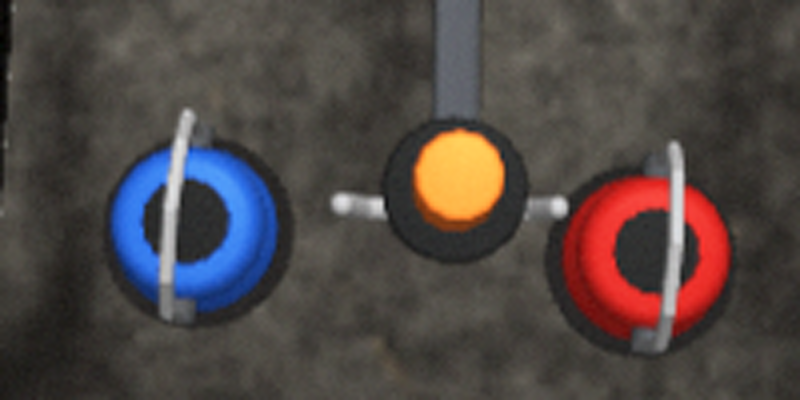

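```bash
python3 - <<'E'
from h import *
p=np.load("top0p.npy");d=np.load("top0.npy");X=cloud("top",d);M=masks(p)
m=np.zeros((480,640),bool);m[265:305,290:340]=1
q=m&(X[...,2]>.317)&(X[...,2]<.335)&(d>0);Q=X[q];print("griptop",len(Q),Q.min(0),Q.max(0),Q.mean(0),np.median(Q,0))
m[:]=0;m[270:310,270:350]=1
q=m&(X[...,2]>.17)&(X[...,2]<.22)&(d>0);Q=X[q]
for s in (1,-1):
    R=Q[(Q[:,1]+.179)*s>0.028];print("prong",s,len(R),R.mean(0),R.min(0),R.max(0))
q=m&(X[...,2]>.265)&(X[...,2]<.28)&(d>0);Q=X[q];Q=Q[Q[:,0]<.62];print("disc",Q.min(0),Q.max(0),Q[:,2].mean())
# arm direction
m[:]=0;m[200:272,295:330]=1
q=m&(X[...,2]>.24)&(X[...,2]<.28)&(d>0);Q=X[q];Q=Q[(Q[:,0]>.57)]
f=np.polyfit(Q[:,0],Q[:,1],1);print("arm yaw",f,len(Q),Q.min(0),Q.max(0),"y at .543",np.polyval(f,.543))
# beam front edge
p2=X[150:190,180:440];z=p2[...,2];print("beam z",np.percentile(z,[5,50,95]))
for c in (190,230,270,350,390,430):
    col=X[140:200,c]; t=col[:,2]; ok=t>np.median(p2[...,2])-.03; print(c,col[ok][:,:].min(0).round(4),col[ok].max(0).round(4))
# everything above 0.2 near workspace
E
```

```text
griptop 403 [ 0.52732444 -0.19420727  0.3170608 ] [ 0.55429856 -0.1684695   0.32580724] [ 0.54066235 -0.18131468  0.32290365] [ 0.54059017 -0.18155885  0.32307527]
prong 1 42 [ 0.5401246 -0.1457352  0.2049126] [ 0.53666058 -0.15012875  0.19486536] [ 0.54428487 -0.14030898  0.21215775]
prong -1 57 [ 0.54082615 -0.21524927  0.20240598] [ 0.53730745 -0.22195849  0.19003086] [ 0.54505008 -0.20870419  0.21107184]
disc [ 0.51797419 -0.20446837  0.26833989] [ 0.56418641 -0.15857355  0.27945848] 0.27311240507593476
arm yaw [ 0.01310336 -0.18818766] 831 [ 0.57030975 -0.20076264  0.24052274] [ 0.64593033 -0.15824054  0.27977589] y at .543 -0.1810725382349935
beam z [0.00347466 0.24501383 0.38188228]
190 [ 0.6869 -0.0079  0.2219] [ 0.732 -0.004  0.248]
230 [ 0.6869 -0.0628  0.2215] [ 0.7328 -0.0605  0.2483]
270 [ 0.6881 -0.118   0.2188] [ 0.7333 -0.1166  0.2482]
350 [ 0.6893 -0.2312  0.2214] [ 0.7336 -0.2284  0.2476]
390 [ 0.6902 -0.2885  0.2215] [ 0.7362 -0.2844  0.2473]
430 [ 0.6905 -0.3459  0.2218] [ 0.7458 -0.335   0.2725]
```

```bash
python3 -m pendant '[[[0,0,-28],0.045,1],[[0,0,-28],0.045,1],[[0,0,-28],0.045,1],[[0,0,-28],0.045,1],[[0,0,-28],0.044,1]]'
cat > go.py <<'E'
from h import *
import sys
s=get_state();R=Rn.from_quat(s["eef_rot"]).as_matrix();t=np.array([float(a) for a in sys.argv[1:4]])
print("t",s["time"],"pos",np.round(s["eef_pos"],4),"F",np.round(s["ft_force"],1),"gap",round(s["finger_gap"],3));print("R x",R[:,0].round(3),"z",R[:,2].round(3));print("tool shift mm",(R.T@(t-s["eef_pos"])*1000).round(1),"yaw to hook",np.round(np.arctan2(R[:2,0]@[ .999,.013],R[:2,0]@[.013,-.999]),4))
E
python3 go.py .541 -.181 .36
```

```text
time: 0.6
eef_pos: [0.146, -0.6074, 0.3631]
eef_rot: [0.711, -0.704, -0.0, -0.0]
ft_force: [0.5, -1.1, 0.4]
finger_gap: 1.0
t 0.6 pos [ 0.146  -0.6074  0.3631] F [ 0.5 -1.1  0.4] gap 1.0
R x [ 0.01  -1.    -0.001] z [-0.     0.001 -1.   ]
tool shift mm [-422.4 -399.2    3.5] yaw to hook -0.003
```

```bash
python3 -m pendant '[[[-28,-27,0],0,1],[[-28,-27,0],0,1],[[-28,-27,0],0,1],[[-28,-27,0],0,1],[[-28,-27,0],0,1]]' | head -2
python3 -m pendant '[[[-28,-27,0],0,1],[[-28,-27,0],0,1],[[-28,-27,0],0,1],[[-28,-27,0],0,1],[[-28,-27,0],0,1]]' | head -2;python3 go.py .541 -.181 .36
```

```text
time: 1.1
eef_pos: [0.2801, -0.4647, 0.362]
time: 1.6
eef_pos: [0.4134, -0.323, 0.3621]
t 1.6 pos [ 0.4134 -0.323   0.3621] F [ 0.6 -0.6 -0.7] gap 1.004
R x [ 0.012 -1.    -0.   ] z [-0.  0. -1.]
tool shift mm [-140.5 -129.2    2.1] yaw to hook -0.0013
```

```bash
python3 -m pendant '[[[-35,-32,0],0,1],[[-35,-32,0],0,1],[[-35,-32,0],0,1],[[-30,-28,0],0,1],[[0,0,0],0,1]]' | head -2
python3 go.py .541 -.181 .282
python3 - <<'E'
from h import *
s=get_state();p,d=capture("wrist");cv2.imwrite("pics/w1.png",p[:,:,::-1])
c=calibration("wrist");K=np.array(c["camera_matrix"]);T=np.array(c["tool_from_camera"])
v,u=np.mgrid[:480,:640];P=np.stack([(u-K[0,2])/K[0,0]*d,(v-K[1,2])/K[1,1]*d,d],-1)
X=(P@T[:3,:3].T+T[:3,3])@Rn.from_quat(s["eef_rot"]).as_matrix().T+s["eef_pos"]
m=masks(p)["orange"]&(d>0)&(X[...,2]>.2)&(X[...,2]<.34);Q=X[m];print(len(Q),np.percentile(Q,1,0),np.percentile(Q,99,0))
Q=Q[Q[:,2]>.318];print(len(Q),Q.min(0),Q.max(0),Q.mean(0))
E
```

```text
time: 2.1
eef_pos: [0.5373, -0.1839, 0.3616]
t 2.1 pos [ 0.5373 -0.1839  0.3616] F [-0.4 -0.5 -0.5] gap 1.0
R x [ 0.018 -1.    -0.002] z [-0.     0.002 -1.   ]
tool shift mm [-2.6 -3.8 79.6] yaw to hook 0.0045
2258 [ 0.53096174 -0.19376489  0.27661012] [ 0.55578105 -0.16837178  0.32428615]
1505 [ 0.52937446 -0.19409491  0.31803094] [ 0.55614068 -0.16743446  0.32475028] [ 0.54332774 -0.1807943   0.32272532]
```

View pics/w1.png

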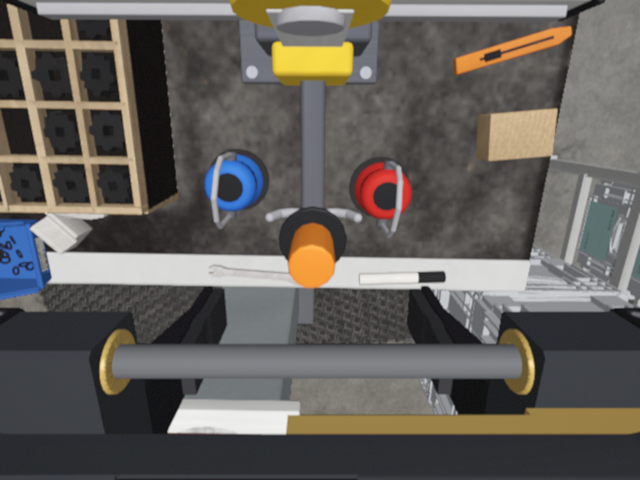

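The wrist picture shows the orange grip at (312,255), midway between the fingers. The blue sander is on the left (235,185) and the red one on the right (383,190). The way down is clear.

```bash
python3 -m pendant '[[[-3,-5,10],0,1],[[0,0,20],0,1],[[0,0,20],0,1],[[0,0,20],0,1],[[0,0,9],0,1]]'
python3 go.py .5425 -.181 .282
```

```text
time: 2.65
eef_pos: [0.5383, -0.1857, 0.2804]
eef_rot: [0.711, -0.704, -0.002, 0.001]
ft_force: [-0.1, 0.5, -0.4]
finger_gap: 1.002
t 2.65 pos [ 0.5383 -0.1857  0.2804] F [-0.1  0.5 -0.4] gap 1.002
R x [ 0.01  -1.    -0.002] z [-0.004  0.002 -1.   ]
tool shift mm [-4.7 -4.2 -1.6] yaw to hook -0.0034
```

```bash
python3 -m pendant '[[[-3,-3,-1],0,1],[[0,0,0],0,1],[[0,0,0],0,0],[[0,0,0],0,0],[[0,0,0],0,0]]'
python3 -m pendant '[[[0,0,0],0,0],[[0,0,0],0,0],[[0,0,0],0,0],[[0,0,0],0,0],[[0,0,0],0,0]]'
python3 go.py .5425 -.181 .282
```

```text
time: 3.15
eef_pos: [0.5433, -0.1821, 0.2854]
eef_rot: [0.711, -0.703, 0.001, -0.0]
ft_force: [0.6, -0.7, 0.3]
finger_gap: 0.81
time: 3.65
eef_pos: [0.543, -0.182, 0.2845]
eef_rot: [0.711, -0.703, -0.0, -0.0]
ft_force: [-0.1, -0.0, 0.2]
finger_gap: 0.355
t 3.65 pos [ 0.543  -0.182   0.2845] F [-0.1 -0.   0.2] gap 0.355
R x [ 0.012 -1.    -0.   ] z [-0.  0. -1.]
tool shift mm [-1.   0.5  2.5] yaw to hook -0.0012
```

```bash
python3 -m pendant '[[[0,0,0],0,0],[[0,0,0],0,0],[[0,0,5],0,0],[[0,0,10],0,0],[[0,0,10],0,0]]'
python3 go.py .5425 -.181 .19
python3 -m pendant '[[[0,0,10],0,0],[[0,0,15],0,0],[[0,0,15],0,0],[[0,0,15],0,0],[[0,0,15],0,0]]'
python3 go.py .5425 -.181 .19
```

```text
time: 4.15
eef_pos: [0.5431, -0.1823, 0.2602]
eef_rot: [0.711, -0.703, 0.001, 0.0]
ft_force: [-1.6, -0.1, 5.7]
finger_gap: 0.314
t 4.15 pos [ 0.5431 -0.1823  0.2602] F [-1.6 -0.1  5.7] gap 0.314
R x [ 0.012 -1.     0.001] z [ 0.001 -0.001 -1.   ]
tool shift mm [-1.4  0.6 70.2] yaw to hook -0.0013
time: 4.65
eef_pos: [0.5431, -0.1825, 0.1906]
eef_rot: [0.711, -0.703, 0.001, 0.0]
ft_force: [-5.8, -0.5, 11.5]
finger_gap: 0.319
t 4.65 pos [ 0.5431 -0.1825  0.1906] F [-5.8 -0.5 11.5] gap 0.319
R x [ 0.012 -1.     0.001] z [ 0.001 -0.001 -1.   ]
tool shift mm [-1.5  0.6  0.6] yaw to hook -0.0013
```

```bash
cat > look.py <<'E'
from h import *
import sys
n=sys.argv[1]
for c in ("scene","top"):
    p,d=capture(c);np.save(f"{c}_{n}.npy",d);np.save(f"{c}_{n}p.npy",p)
    if c=="scene": a=p[130:370,240:460]; cv2.imwrite(f"pics/{c}_{n}.png",cv2.resize(a[:,:,::-1],None,fx=2.5,fy=2.5,interpolation=2))
    else: a=p[200:350,180:420]; cv2.imwrite(f"pics/{c}_{n}.png",cv2.resize(a[:,:,::-1],None,fx=3,fy=3,interpolation=2))
E
python3 look.py 2
```

```text
(no output)
```

View pics/scene_2.png

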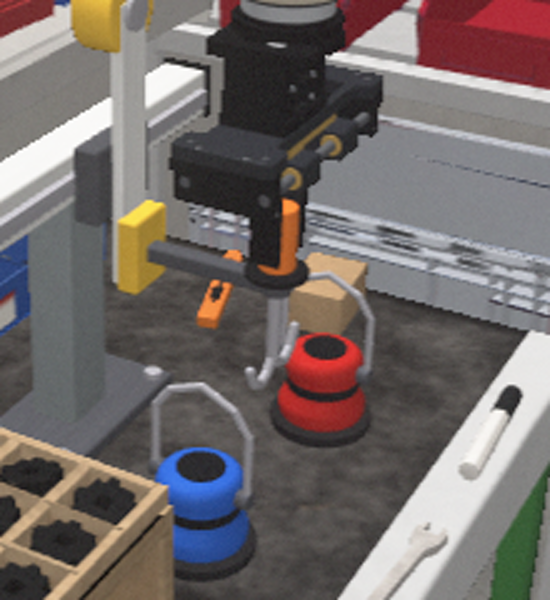

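The hook is pulled down with the fingers holding the grip, at about (275,240) in the enlarged picture. Both prongs hang free between the bails. Next I'll check how low the hook really is.

```bash
python3 - <<'E'
from h import *
for n in("scene","top"):
    p=np.load(n+"_2p.npy");d=np.load(n+"_2.npy");X=cloud(n,d)
    m=masks(p)["orange"]&(d>0)&(abs(X[...,0]-.542)<.03)&(abs(X[...,1]+.18)<.03);Q=X[m]
    if len(Q): print(n,len(Q),np.percentile(Q,[2,98],axis=0).round(4))
    sel=(d>0)&(abs(X[...,0]-.541)<.012)&(abs(X[...,1]+.18)<.05)&(X[...,2]>.05)&(X[...,2]<.16);Q=X[sel]
    if len(Q): print("hook",len(Q),np.percentile(Q,[1,50,99],axis=0).round(4))
    for k,y in(("blue",-.077),("red",-.269)):
        s=(d>0)&(abs(X[...,0]-.54)<.05)&(abs(X[...,1]-y)<.03)&(X[...,2]>.115)&(X[...,2]<.145);Q=X[s]
        if len(Q): print(k,Q.mean(0).round(4),np.polyfit(Q[:,0]-.541,Q[:,1],1).round(4))
E
```

```text
scene 188 [[ 0.5288 -0.1939  0.1817]
 [ 0.5439 -0.1674  0.2291]]
hook 303 [[ 0.5374 -0.2194  0.0914]
 [ 0.5413 -0.1774  0.1094]
 [ 0.5476 -0.1401  0.1598]]
blue [ 0.5406 -0.073   0.1283] [-0.0555 -0.073 ]
red [ 0.5261 -0.265   0.129 ] [-0.0572 -0.2659]
blue [ 0.5075 -0.0758  0.1156] [-0.025  -0.0767]
```

```bash
python3 -m pendant '[[[-8,0,0],0,0],[[-12,0,0],0,0],[[-12,0,0],0,0],[[-10,0,0],0,0],[[-5,0,0],0,0]]'
python3 -m pendant '[[[-8,0,0],0,0],[[-10,0,0],0,0],[[-10,0,0],0,0],[[-7,0,0],0,0],[[-3,0,0],0,0]]'
python3 go.py .5425 -.096 .19; python3 look.py 3
```

```text
time: 5.25
eef_pos: [0.5425, -0.1348, 0.1906]
eef_rot: [0.711, -0.703, 0.001, 0.0]
ft_force: [-3.7, -1.3, 7.5]
finger_gap: 0.316
time: 5.75
eef_pos: [0.542, -0.0969, 0.1906]
eef_rot: [0.711, -0.703, 0.0, 0.0]
ft_force: [-4.3, -0.8, 8.0]
finger_gap: 0.316
t 5.75 pos [ 0.542  -0.0969  0.1906] F [-4.3 -0.8  8. ] gap 0.316
R x [ 0.012 -1.     0.001] z [ 0.001 -0.001 -1.   ]
tool shift mm [-0.8 -0.5  0.6] yaw to hook -0.0008
```

View pics/scene_3.png

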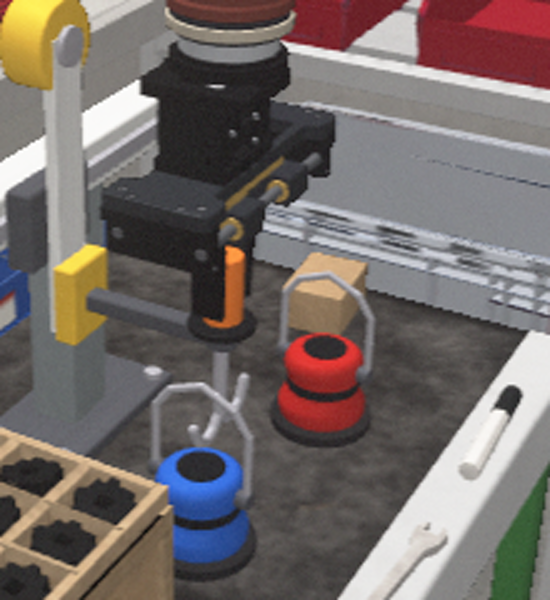

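```bash
python3 - <<'E'
from h import *
n="scene"
p=np.load(n+"_3p.npy");d=np.load(n+"_3.npy");X=cloud(n,d)
m=masks(p)["orange"]&(d>0)&(abs(X[...,0]-.542)<.03)&(abs(X[...,1]+.096)<.03);Q=X[m]
print(n,len(Q),np.percentile(Q,[2,98],axis=0).round(4))
s=(d>0)&(abs(X[...,0]-.54)<.05)&(abs(X[...,1]+.075)<.018)&(X[...,2]>.12)&(X[...,2]<.145);Q=X[s]
print(Q.mean(0).round(4),np.polyfit(Q[:,0]-.541,Q[:,1],1).round(4))
E
```

```text
scene 224 [[ 0.5278 -0.1069  0.1806]
 [ 0.5425 -0.0817  0.2294]]
[ 0.5413 -0.077   0.1307] [-0.0645 -0.077 ]
```

The -x side shows the left prong tip inside the blue bail at (195,432), with the wire about 19 mm from the shank. Now I'll let it up slowly.

```bash
python3 -m pendant '[[[0,0,-5],0,0],[[0,0,-8],0,0],[[0,0,-8],0,0],[[0,0,-6],0,0],[[0,0,-4],0,0]]'
python3 -m pendant '[[[0,0,-3],0,0],[[0,0,-3],0,0],[[0,0,-3],0,0],[[0,0,-3],0,0],[[0,0,-3],0,0]]'
python3 go.py .5425 -.096 .25; python3 look.py 4
```

```text
time: 6.35
eef_pos: [0.542, -0.0971, 0.2216]
eef_rot: [0.711, -0.703, 0.0, -0.0]
ft_force: [-3.6, 0.6, 5.4]
finger_gap: 0.315
time: 6.85
eef_pos: [0.5419, -0.0971, 0.2354]
eef_rot: [0.711, -0.703, -0.0, 0.0]
ft_force: [-0.3, -0.3, 1.4]
finger_gap: 0.315
t 6.85 pos [ 0.5419 -0.0971  0.2354] F [-0.3 -0.3  1.4] gap 0.315
R x [ 0.012 -1.     0.   ] z [-0. -0. -1.]
tool shift mm [ -1.1  -0.6 -14.6] yaw to hook -0.0012
```

View pics/scene_4.png

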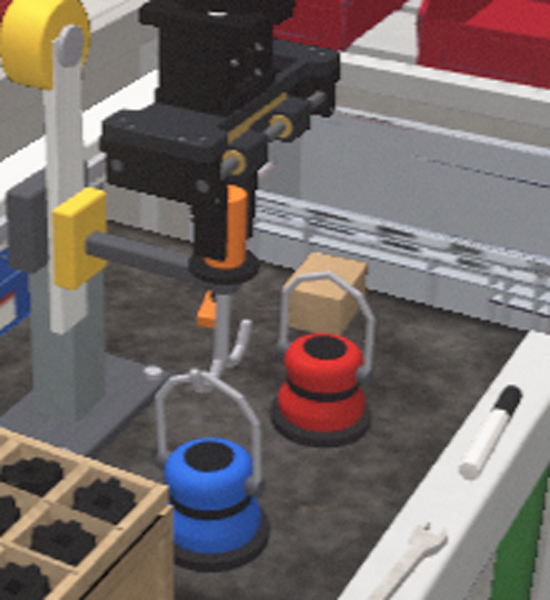

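The bail sits in the prong at (200,380) and the blue sander is just coming off the bench. The residual force is 1.4 N, so the balance point should be about 22 mm higher.

```bash
python3 -m pendant '[[[0,0,-3],0,0],[[0,0,-3],0,0],[[0,0,-3],0,0],[[0,0,-3],0,0],[[0,0,-2],0,0]]'
python3 -m pendant '[[[0,0,-2],0,0],[[0,0,-1],0,0],[[0,0,0],0,0],[[0,0,0],0,0],[[0,0,0],0,0]]'
python3 - <<'E'
from h import *
import time
print([np.round(get_state()["ft_force"],2).tolist() for _ in range(3)])
E
python3 look.py 5
```

```text
time: 7.45
eef_pos: [0.542, -0.097, 0.2498]
eef_rot: [0.711, -0.703, -0.0, 0.0]
ft_force: [-1.0, -0.5, 0.1]
finger_gap: 0.314
time: 7.95
eef_pos: [0.5419, -0.097, 0.2525]
eef_rot: [0.711, -0.703, -0.0, 0.0]
ft_force: [-1.3, -1.0, 0.8]
finger_gap: 0.311
[[-1.27, -1.03, 0.82], [-1.27, -1.03, 0.82], [-1.27, -1.03, 0.82]]
```

View pics/scene_5.png

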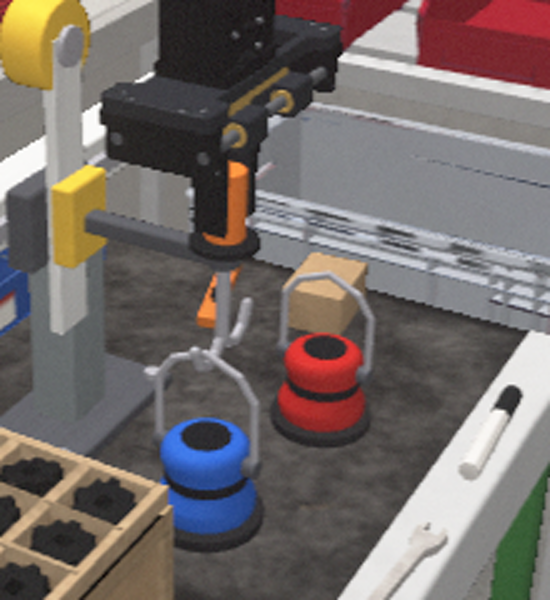

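The blue sander is off the bench, hanging from the left prong at (205,355), while the fingers still hold the grip. I'll wait for the swing to die and see the steady force.

```bash
for i in 1 2 3 4; do python3 -m pendant '[[[0,0,0],0,0],[[0,0,0],0,0],[[0,0,0],0,0],[[0,0,0],0,0],[[0,0,0],0,0]]' | grep -E "eef_pos|force"; done
```

```text
eef_pos: [0.5419, -0.097, 0.2525]
ft_force: [-2.4, -1.1, 0.9]
eef_pos: [0.5419, -0.097, 0.2525]
ft_force: [-2.0, -0.8, 0.1]
eef_pos: [0.542, -0.097, 0.2525]
ft_force: [-2.5, -1.5, 1.3]
eef_pos: [0.542, -0.097, 0.2525]
ft_force: [-2.5, -0.1, 1.4]
```

```bash
python3 -m pendant '[[[0,0,-2],0,0],[[0,0,-3],0,0],[[0,0,-3],0,0],[[0,0,-2],0,0],[[0,0,-1],0,0]]' | grep -E "eef_pos|force"; for i in 1 2 3; do python3 -m pendant '[[[0,0,0],0,0],[[0,0,0],0,0],[[0,0,0],0,0],[[0,0,0],0,0],[[0,0,0],0,0]]' | grep -E "eef_pos|force"; done
```

```text
eef_pos: [0.542, -0.097, 0.2639]
ft_force: [-2.3, -0.4, -1.5]
eef_pos: [0.542, -0.097, 0.2635]
ft_force: [-3.3, -0.1, 1.3]
eef_pos: [0.542, -0.097, 0.2635]
ft_force: [-2.8, 0.9, -0.1]
eef_pos: [0.542, -0.097, 0.2635]
ft_force: [-4.5, 1.1, 1.0]
```

Near balance. Now I'll open the fingers gently.

```bash
python3 -m pendant '[[[0,0,0],0,0.35],[[0,0,0],0,0.4],[[0,0,0],0,0.45],[[0,0,0],0,0.5],[[0,0,0],0,0.55]]'; python3 -m pendant '[[[0,0,0],0,0.65],[[0,0,0],0,0.75],[[0,0,0],0,0.85],[[0,0,0],0,1],[[0,0,0],0,1]]';  python3 look.py 6
python3 - <<'E'
from h import *
n="scene"
p=np.load(n+"_6p.npy");d=np.load(n+"_6.npy");X=cloud(n,d)
m=masks(p)["orange"]&(d>0)&(abs(X[...,0]-.542)<.03)&(abs(X[...,1]+.096)<.03);Q=X[m]
print(n,len(Q),np.percentile(Q,[2,98],axis=0).round(4))
E
```

```text
time: 12.55
eef_pos: [0.5422, -0.097, 0.2636]
eef_rot: [0.711, -0.703, 0.0, -0.0]
ft_force: [-0.3, 0.7, -0.8]
finger_gap: 0.513
time: 13.05
eef_pos: [0.542, -0.097, 0.2635]
eef_rot: [0.711, -0.703, -0.0, 0.0]
ft_force: [-0.1, -0.2, 0.7]
finger_gap: 0.919
scene 421 [[ 0.528  -0.1006  0.2545]
 [ 0.5452 -0.0809  0.3022]]
```

View pics/scene_6.png

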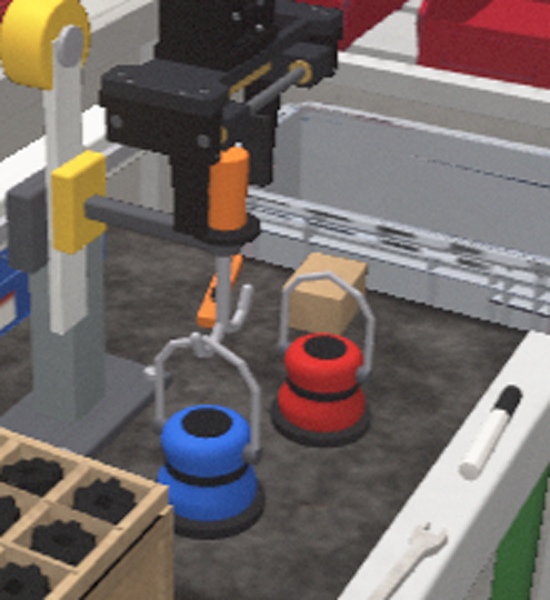

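The fingers are open and the grip stands between them at (228,190). The blue sander hangs from the hook. I'll withdraw straight up.

```bash
python3 -m pendant '[[[0,0,-5],0,1],[[0,0,-15],0,1],[[0,0,-25],0,1],[[0,0,-30],0,1],[[0,0,-30],0,1]]'; python3 -m pendant '[[[0,0,-5],0,1],[[0,20,0],0,1],[[0,40,0],0,1],[[0,40,0],0,1],[[0,40,0],0,1]]';  python3 look.py 7
cat > meas.py <<'E'
from h import *
import sys
i=sys.argv[1]
for n in ("scene","top"):
    p=np.load(f"{n}_{i}p.npy");d=np.load(f"{n}_{i}.npy");X=cloud(n,d);M=masks(p)
    for k,y in (("blue",-.077),("red",-.262),("orange",-.095)):
        m=M[k]&(d>0)&(abs(X[...,0]-.54)<.06)&(abs(X[...,1]-y)<.05);Q=X[m]
        if len(Q)>20: print(n,k,len(Q),"lo",np.percentile(Q,2,0).round(4),"hi",np.percentile(Q,98,0).round(4))
E
python3 meas.py 7
```

```text
time: 13.65
eef_pos: [0.542, -0.097, 0.371]
eef_rot: [0.711, -0.703, 0.0, -0.0]
ft_force: [-0.2, -0.8, 0.3]
finger_gap: 1.003
time: 14.15
eef_pos: [0.4005, -0.0985, 0.3734]
eef_rot: [0.711, -0.703, -0.0, 0.0]
ft_force: [0.1, -1.7, 0.2]
finger_gap: 0.996
scene blue 1045 lo [ 0.5071 -0.0964  0.0517] hi [ 0.5644 -0.0425  0.106 ]
scene red 812 lo [ 0.5042 -0.2861  0.0143] hi [ 0.5617 -0.2326  0.0695]
scene orange 455 lo [ 0.528  -0.1026  0.2549] hi [ 0.5496 -0.0804  0.302 ]
top blue 521 lo [ 0.5076 -0.1127  0.0609] hi [ 0.5564 -0.0494  0.2515]
top red 900 lo [ 0.5056 -0.2983  0.0139] hi [ 0.5651 -0.2369  0.0719]
top orange 183 lo [ 0.5264 -0.1116  0.2514] hi [ 0.5586 -0.0803  0.304 ]
```

```bash
for i in 1 2 3 4; do python3 -m pendant '[[[0,0,0],0,1],[[0,0,0],0,1],[[0,0,0],0,1],[[0,0,0],0,1],[[0,0,0],0,1]]' | grep -E "eef_pos|force"; done; python3 look.py 8; python3 meas.py 8;python3 -m pendant '[[[0,0,0],0,1],[[0,0,0],0,1],[[0,0,0],0,1],[[0,0,0],0,1],[[0,0,0],0,1]]' | grep time;  python3 look.py 9; python3 meas.py 9
```

```text
eef_pos: [0.4024, -0.0986, 0.3732]
ft_force: [-0.6, -0.0, -0.6]
eef_pos: [0.402, -0.0987, 0.3736]
ft_force: [0.0, -0.7, -0.6]
eef_pos: [0.402, -0.0986, 0.3735]
ft_force: [0.6, 0.3, 1.0]
eef_pos: [0.402, -0.0986, 0.3735]
ft_force: [0.5, 1.1, -0.3]
scene blue 1040 lo [ 0.5067 -0.0955  0.051 ] hi [ 0.5647 -0.0422  0.106 ]
scene red 813 lo [ 0.5045 -0.2854  0.0137] hi [ 0.562  -0.2318  0.069 ]
scene orange 457 lo [ 0.5284 -0.1021  0.255 ] hi [ 0.5495 -0.0811  0.3022]
top blue 519 lo [ 0.5075 -0.1124  0.061 ] hi [ 0.5565 -0.049   0.251 ]
top red 894 lo [ 0.5057 -0.2983  0.0127] hi [ 0.5651 -0.2369  0.0719]
top orange 176 lo [ 0.5264 -0.1116  0.2517] hi [ 0.5587 -0.0807  0.3045]
time: 16.85
scene blue 1044 lo [ 0.5069 -0.0954  0.0517] hi [ 0.5645 -0.0423  0.1059]
scene red 813 lo [ 0.5046 -0.2851  0.014 ] hi [ 0.5619 -0.2328  0.0691]
scene orange 459 lo [ 0.5282 -0.1024  0.2549] hi [ 0.5496 -0.0809  0.3021]
top blue 518 lo [ 0.5075 -0.1126  0.0611] hi [ 0.5566 -0.0492  0.2511]
top red 905 lo [ 0.5057 -0.2982  0.0122] hi [ 0.5652 -0.2369  0.0719]
top orange 175 lo [ 0.5264 -0.1116  0.2511] hi [ 0.5582 -0.0806  0.3045]
```

View pics/scene_9.png

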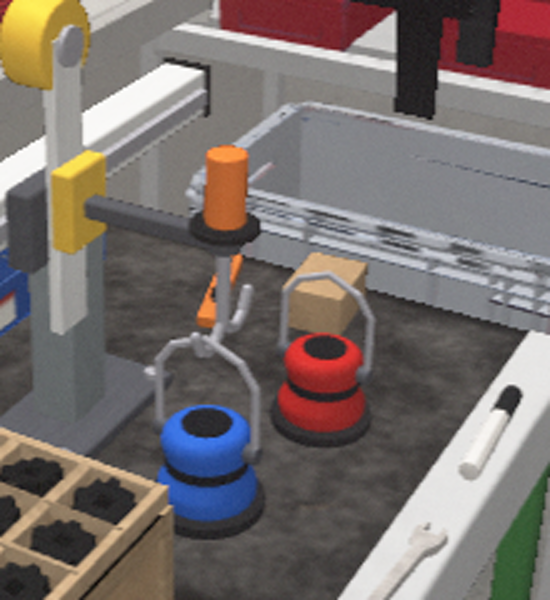

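View pics/top_9.png

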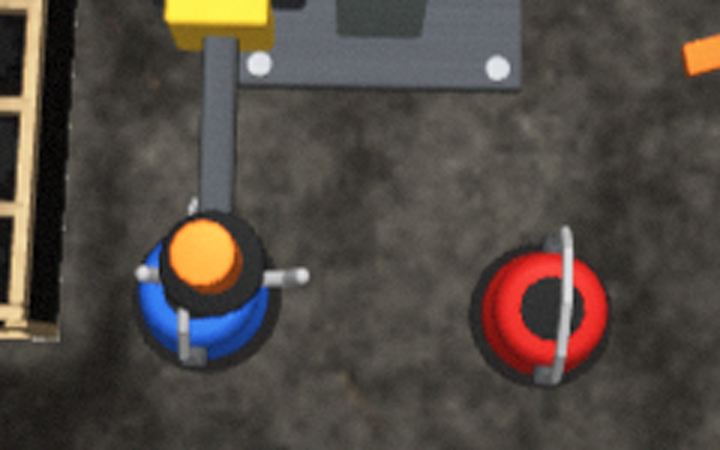

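Still, with the red sander unmoved. I'll measure the tilt by registering the first blue-body cloud onto the present one.

```bash
python3 - <<'E'
from h import *
from scipy.spatial import cKDTree
from scipy.optimize import least_squares
def get(f):
    d=np.load(f"scene{f}.npy");X=cloud("scene",d);return X,d
def pts(f,dz):
    X,d=get(f);m=(d>0)&(np.hypot(X[...,0]-.54,X[...,1]+.073)<.052)&(X[...,2]>.006+dz)&(X[...,2]<.15+dz)
    m&=~((X[...,2]>.115+dz)&(np.abs(X[...,1]+.075)>.02)&(dz>0)); return X[m]
A=pts("0",0);B=pts("_9",.034);c=np.array([.542,-.075,.07])
print(len(A),len(B));T=cKDTree(B)
f=lambda q:np.clip(T.query((A-c)@Rn.from_rotvec(q[:3]).as_matrix().T+c+q[3:])[0],0,.01)
for s in ([0,0,0],[.1,0,0],[0,.1,0],[0,-.1,0]):
    r=least_squares(f,np.r_[s,0,0,.036],loss="soft_l1",f_scale=.002,diff_step=1e-3,x_scale=[.1,.1,.1,.01,.01,.01]);print("tilt deg",np.degrees(r.x[:3]).round(2),"shift mm",(r.x[3:]*1e3).round(1),"med res",np.median(f(r.x)).round(4))
# normal of black top
for i in("0","_9"):
    X,d=get(i);p=np.load(f"scene{i}p.npy");zt=.071+(.036 if i=="_9" else 0)
    m=(d>0)&(p.max(-1)<60)&(abs(X[...,2]-zt)<.012)&(np.hypot(X[...,0]-.54,X[...,1]+.073)<.025);Q=X[m]
    print(len(Q),Q.mean(0).round(4),np.linalg.svd(Q-Q.mean(0))[2][2].round(3))
E
```

```text
1902 2248
tilt deg [-0.21  1.55  2.15] shift mm [-3.  -2.2 36.5] med res 0.0014
tilt deg [-0.22  1.55  2.17] shift mm [-2.9 -2.2 36.5] med res 0.0014
tilt deg [-0.2   1.53  2.2 ] shift mm [-2.9 -2.3 36.5] med res 0.0014
tilt deg [-0.2   1.54  2.21] shift mm [-3.  -2.3 36.5] med res 0.0014
168 [ 0.5433 -0.0741  0.0705] [ 0.015 -0.032  0.999]
161 [ 0.5404 -0.0754  0.1071] [-0.029 -0.004 -1.   ]
```

The blue sander is tilted about 1.5°, hangs about 36 mm off the bench and is not moving. The robot is clear of everything, so I'm handing it in.

```bash
python3 -c "
from station import *
print(finish_job())"
```

```text
the job is handed in; nothing more can be done
None
```

The blue sander now hangs from the balancer, about 36 mm clear of the bench. I handed the job in about 17 s into the 40 s limit. I gripped the orange grip, pulled the hook down about 94 mm, and moved it sideways until one prong was under the blue bail. Then I let it up to near the balance point, opened the fingers, and backed the arm away.

My last checks, from the camera images:
- **Upright:** the sander is tilted about 1.5°, by matching its shape before and after. A rougher fit to its top face gave 1 to 2°.
- **Still:** the positions matched to within 1 mm over the last 2.5 s or so.
- **Red sander:** it had not moved.
- **Robot:** it was touching nothing, about 140 mm away from the grip.

No check failed, but two things were slightly off. The sander shifted about 3 mm in x and 2 mm in y while being lifted. The two cameras also disagreed by about 4 mm on where the blue bail was, so I aimed at the middle.

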